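# Put the microscope parts back in their places after an examination

## Task

The examination is over: put each of the four microscope parts away in the place made for it. The blue camera goes fully down into the T-shaped foam cutout, its black port in the narrow arm; the slim white objective stands upright in the small round well and the thick black eyepiece upright in the large round well; the white ring light goes over the brass post, flat on its foot. Set them down gently without dropping them, and leave the carved stone fragment and the amber jar where they stand.

Things in the scene. Friction and masses are not known exactly. Their poses are not given: they have to be found in the camera images.
- camera: Blue camera head, a box 60 (x) x 46 (y) x 48 (z) mm, black panel and green lamp on top; a black port, a level cylinder 26 mm in diameter, sticks 24 mm out of its +x face, axis 18 mm above the underside. 0.16 to 0.30 kg. Origin at the centre of the box's underside, z up; centre of mass about 2 mm towards +x. Grip it across y (46 mm). Yaw at the start within 0.9 rad of world +x.
- objective: Slim white objective lens, a cylinder 34 mm in diameter and 62 mm high with a black band low down, a thin red ring and a lens on top, 0.13 to 0.25 kg. Stands upright on the bench at the start, z up, origin at the centre of its underside. 
- eyepiece: Thick black eyepiece, a cylinder 50 mm in diameter and 56 mm high with a steel band low down and a lens on top, 0.15 to 0.27 kg. Stands upright on the bench at the start, z up, origin at the centre of its underside. 
- ring_light: White ring light with yellow LED dots on top, outer diameter 62 mm, hole 40 mm, 26 mm high, about 0.1 kg. Lies flat, LEDs up, origin at the centre of its underside, z up. Grip it across its outside.
- camera_nest: Fixed black foam block 20 mm high; T-shaped cutout with orange floor 6 mm above the bench: a 74 (x) x 60 (y) mm bay centred on the origin, and a 40 mm wide arm from it to x = +62 mm for the port. Block x -44 to +69, y -37 to +37 mm. Origin at bench level. Camera home: its origin over this one, its +x along this +x (7 mm play); it fits no other way. Yaw within 0.5 rad of world +x.
- objective_nest: Fixed black foam block 64 x 64 x 20 mm with a round orange-floored well 48 mm in diameter, 14 mm deep (floor 6 mm above the bench): the small well, for the objective. Origin at bench level under the centre of the well, z up.
- eyepiece_nest: Fixed black foam block 80 x 80 x 20 mm with a round orange-floored well 64 mm in diameter, 14 mm deep (floor 6 mm above the bench): the large well, for the eyepiece. Origin at bench level under the centre of the well, z up.
- ring_stand: Fixed stand for the ring light: a steel foot 56 mm in diameter and 10 mm high with an upright brass post 20 mm in diameter, its tapered tip 48 mm above the bench. Origin at bench level on the post's axis, z up.
- fragment: Bystander, to be left alone: pale carved stone fragment, a lump about 75 mm across and 46 mm high, 0.45 kg, loose. Origin at the centre of its underside. A flat colour card (90 x 34 x 4 mm) and a clear dish (74 mm across, 14 mm high), both fixed, also lie among the parts.
- jar: Bystander, to be left alone: amber glass jar with white cap, 48 mm in diameter, 66 mm high, loose. Origin at the centre of its underside. Parts, places and bystanders stand 130 mm or more apart, centre to centre, in any order, all under 70 mm high; a stone relief (0.12 m high) runs along the far edge of the table, equipment up to 0.16 m high near its sides.

How it is judged:
By the outcome, as a careful person would: the job done as asked, in the order asked, and still so for the second after the job is handed in, with the robot touching nothing.
It also fails if it takes over 115 s, if anything falls off the work surface, if the arm or the gripper's body presses on something with over 40 N, if the wrist force passes 120 N, or if a joint passes its speed limit or range.

## Robot

A 6-joint arm with a two-finger parallel gripper is mounted at the origin on the work surface. World frame = base frame: x ahead of the robot, y to its left, z up, the work surface at z = 0. Lengths are in mm, angles in rad, forces in N, time in s.
With the tool pointing down it reaches from about 275 to 1000 mm from the base axis. Payload 8.4 kg.
Tool frame: the origin (TCP) lies on the centre line of the jaws, within the pads' length; the fingertips stand r.tip_reach ahead of it and the grasp point (between the pads) lies 11 mm behind it (r.tip_reach is the distance from the TCP to the fingertips, in mm); z points along the fingers, y is the line along which they close (so a half turn about z gives the same grasp; the last joint's range is limited). The gripper opens to 85 mm and grips with 20 to 120 N. Pads are 22 mm wide; open, the fingers measure 114 mm over their backs; the gripper's body (76 mm by 85 mm) begins 54 mm behind the grasp point. The pads swing forward as they close: fully open they stand 13 mm farther back than shut.
Start: joints at [-1.311, 0.353, 1.633, -0, 1.155, -0.002], TCP at [161.761, -603.706, 217.481] pointing down, gripper open.
Joint ranges: [-2.63, 2.63], [-0.92, 2.1], [0.06, 2.66], [-1.3, 4.44], [0, 2.69], [-3.02, 3.02]. Speed limits (rad/s): [2.22, 2.22, 2.79, 3.14, 3.14, 3.14].

## Interface

Orientations are given as [roll, pitch, yaw] about the fixed x, y, z axes, in that order (R = Rz(yaw) Ry(pitch) Rx(roll)).
In Python, from rig import r gives the robot as it stands.
- The arm moves only by the tool carry_out, never from a script. Its argument "targets" is a list of rows, each an object with "dp": the shift along the tool's x, y, z in mm, a list of three; "yaw": the turn about the tool's z in degrees. A call has 1 to 12 rows; each row is the pose to reach, as a shift and turn from the pose commanded when the call began, along the tool's axes at that moment; what a row does not reach only later rows make up. A row lasts 1/8 s, in which the tool goes at most 62.5 mm and 10.7 degrees, less where a joint would pass 70% of its speed; a pose out of reach is approached as far as the arm can. A call with a gripper value outside its range is refused whole. "fingers" is the opening, from -1 (shut) to 1 (fully open), so that 0 is half open, set as the call begins (left out, the last holds). The fingers move at their own pace and stop on an object; "grip_force" is the grip in N (left out, the last holds). Time passes only in rows, so rows that repeat a pose let the fingers close. It gives the time, the measured TCP pose, the force, the opening and the grip force at its end, in the units of the state.
- r.sense(): the state, without advancing time (a new reading comes with each control period).
- r.grab_frame(name): name is "scene" or "top" or "wrist"; returns the picture (420x560x3 uint8, red, green, blue); there is no depth.
- r.get_calibration(name): a dict with "fx", "fy", "cx", "cy" (pixels), "rvec" (rotation vector, rad) and "tvec" (3), from world to camera coordinates, as OpenCV has them. Camera axes: x right, y down, z forward; pixel columns grow to the right and rows downward; lengths in mm; the calibration is good to about 2 mm. A picture is of the moment at which its call begins: read the wrist's pose just before it. get_calibration takes no time and is no camera call; for the wrist camera it gives the pose at the moment of the call.
- r.sign_off(): hands the job in; it is judged then, once.
The state is a dict: "clock": time; "qpos": joint angles; "qvel": joint speeds; "joint_efforts": joint torques, N m; "eef_pos": TCP position; "tcp_rot": TCP orientation; "contact_force": force on the tool from outside, world axes, zero at the start; "wrist_torque": the same for the moment, N m; "opening": opening from 0.0 (shut) to 1.0 (fully open); "grasp_force": force on a finger pad.
Only numpy, scipy, OpenCV 4.12 (cv2) and the standard library are available. Lean on these libraries where they do the work, as an engineer would, in place of code of your own. Each camera call takes 0.05 s, during which the arm holds its last target. There are 200 camera calls.

## Working session

There is one attempt and no reset: what is moved stays moved. The work goes in short steps, Python scripts to look and compute and a tool call to move; the robot and the scene stay as the last step left them, time stands still between calls to the robot, and variables do not carry over. Pictures are saved under pics/ and viewed, at most 14 in all, crops included, and the job is handed in when it is done.

Besides the shell and the picture viewer there is one more tool, called as name([rows], argument=value, ...), one row to a line, values as JSON. carry_out: Moves the arm, as the interface text tells. Its arguments: {"type":"object","properties":{"targets":{"type":"array","items":{"type":"object","properties":{"dp":{"type":"array","items":{"type":"number"}},"yaw":{"type":"number"}}}},"fingers":{"type":"number"},"grip_force":{"type":"number"}},"required":["targets"]}

```bash
ls; mkdir -p pics
python3 - <<'E'
from rig import r
import cv2
print(r.sense(), r.tip_reach)
for n in("top","scene"):
    im=r.grab_frame(n); cv2.imwrite(f"pics/{n}0.png",im[:,:,::-1]); print(n,r.get_calibration(n))
print(r.get_calibration("wrist"))
E
```

```text
pics
{'clock': 0.0, 'qpos': array([-1.31139848e+00,  3.53651865e-01,  1.63412298e+00,  1.05443679e-05,
        1.15523410e+00, -2.40429339e-03]), 'qvel': array([ 0.00046765,  0.00023228, -0.00049522, -0.00156296, -0.00059676,
        0.00028105]), 'joint_efforts': array([-3.28417635e-03, -6.05262208e+01, -3.42069983e+01, -1.30739531e-04,
        9.11899551e-03, -1.98966501e-05]), 'eef_pos': array([ 161.63579206, -603.21876467,  216.76416243]), 'tcp_rot': array([-3.14017639e+00, -1.30460429e-05,  2.61797868e-01]), 'contact_force': array([ 0.24325269, -0.30936969,  0.40678705]), 'wrist_torque': array([-0.01423702, -0.02777738,  0.00152647]), 'grasp_force': 0.0, 'opening': 1.0009879091442864} 8.0
top {'fx': 394.19978175389514, 'fy': 394.19978175389514, 'cx': 279.0769260273556, 'cy': 213.2474370064898, 'rvec': array([ 2.1530392 , -2.12713557,  0.16752235]), 'tvec': array([ -3.18857904, 501.55816217, 945.56625377])}
scene {'fx': 436.6353377234533, 'fy': 436.6353377234533, 'cx': 282.10802747442006, 'cy': 203.88379730851423, 'rvec': array([ 1.95569148,  1.57019155, -0.59846593]), 'tvec': array([-129.96364915, -348.21748122, 1441.64331527])}
{'fx': 331.3140159637011, 'fy': 331.3140159637011, 'cx': 277.50384689340865, 'cy': 216.9992924075052, 'rvec': array([-2.27044122,  1.74301673,  0.29563945]), 'tvec': array([-625.11101584,  -43.23088378,  381.28487007])}
```

View pics/top0.png

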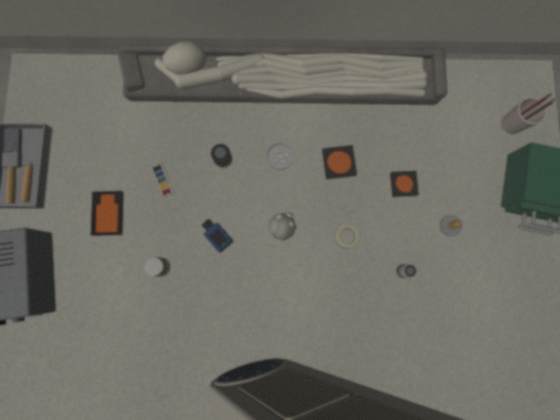

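View pics/scene0.png

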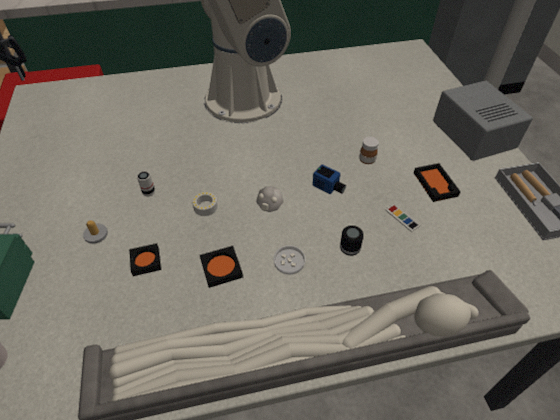

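The top view shows the camera at (217,236) with its port up-left, its nest at (107,213) with the arm up, the objective at (405,270) and the objective nest at (404,184). The eyepiece is at (221,154) and its nest at (339,162). The ring is at (346,236), the stand at (451,226), the fragment at (282,226) and the jar at (155,267).

```bash
cat > h.py <<'E'
import numpy as np, cv2
from rig import r
def ray(cal,uv,z):
    R=cv2.Rodrigues(cal["rvec"])[0]; t=cal["tvec"]
    d=R.T@np.array([(uv[0]-cal["cx"])/cal["fx"],(uv[1]-cal["cy"])/cal["fy"],1]); c=-R.T@t
    return (c+d*(z-c[2])/d[2])[:2]
def proj(cal,p):
    R=cv2.Rodrigues(cal["rvec"])[0]; q=R@np.array(p,float)+cal["tvec"]
    return np.array([q[0]/q[2]*cal["fx"]+cal["cx"],q[1]/q[2]*cal["fy"]+cal["cy"]])
def delta(x,y,z,yaw=None):
    "shift in tool axes (mm) and tool yaw (deg) from the measured pose to a world pose"
    s=r.sense(); e=s["eef_pos"]; w=s["tcp_rot"][2]
    R=cv2.Rodrigues(np.array([0,0,w]))[0]@np.diag([1,-1,-1.])
    d=R.T@(np.array([x,y,z])-e)
    t=0 if yaw is None else -np.degrees((yaw-w+np.pi/2)%np.pi-np.pi/2)
    return d.round(1),round(t,1)
def blobs(im,lo,hi,amin=30):
    m=cv2.inRange(cv2.cvtColor(im,cv2.COLOR_RGB2HSV),lo,hi)
    cs=cv2.findContours(m,cv2.RETR_EXTERNAL,cv2.CHAIN_APPROX_NONE)[0]
    return sorted([c for c in cs if cv2.contourArea(c)>amin],key=cv2.contourArea,reverse=True)
def cen(c): m=cv2.moments(c); return m["m10"]/m["m00"],m["m01"]/m["m00"]
E
python3 - <<'E'
from h import *
cal=r.get_calibration("top"); im=cv2.imread("pics/top0.png")[:,:,::-1].copy()
for n,uv,z in [("cam",(217,236),48),("port",(207,223),20),("cnest",(107,214),6),("cnestarm",(107,199),6),("obj",(409,271),62),("onest",(404,184),6),("eye",(222,154),56),("enest",(339,162),6),("ring",(346.5,236),26),("stand",(451,226),10),("frag",(282,226),25),("jar",(154,267),66)]:
    print(n,ray(cal,uv,z).round(0))
print("orange",[(cen(c),cv2.contourArea(c),ray(cal,cen(c),6).round(1)) for c in blobs(im,(0,150,80),(18,255,255))])
print("blue",[(cen(c),cv2.contourArea(c),ray(cal,cen(c),40).round(1)) for c in blobs(im,(100,100,30),(130,255,255))])
w=r.get_calibration("wrist");R=cv2.Rodrigues(w["rvec"])[0];print("wristcam pos",-R.T@w["tvec"],"axes",R.round(2))
E
```

```text
cam [442. 154.]
port [477. 185.]
cnest [499. 447.]
cnestarm [539. 450.]
obj [ 362. -309.]
onest [ 588. -323.]
eye [648. 148.]
enest [ 646. -154.]
ring [ 448. -167.]
stand [ 478. -438.]
frag [471.  -5.]
jar [364. 299.]
orange [((106.34776119402986, 214.3870646766169), 670.0, array([498.4, 448.7])), ((338.88807785888076, 161.7508515815085), 342.5, array([ 646.2, -153.2])), ((403.86167146974066, 183.21805955811718), 173.5, array([ 590.3, -322.5]))]
blue [((211.15416666666664, 229.85), 40.0, array([457.7, 170.8]))]
wristcam pos [ 242.9492159  -582.6048652   373.57474903] axes [[ 0.26 -0.97 -0.  ]
 [-0.91 -0.24  0.33]
 [-0.32 -0.08 -0.94]]
```

Run:
```python
from h import *
print(delta(442,154,217,0.72))
```

```text
(array([ 4.668e+02, -6.589e+02, -2.000e-01]), np.float64(-26.3))
```

carry_out([
  {"dp": [467,-659,0],"yaw": -26},
  {"dp": [467,-659,0],"yaw": -26},
  {"dp": [467,-659,0],"yaw": -26},
  {"dp": [467,-659,0],"yaw": -26},
  {"dp": [467,-659,0],"yaw": -26},
  {"dp": [467,-659,0],"yaw": -26},
  {"dp": [467,-659,0],"yaw": -26},
  {"dp": [467,-659,0],"yaw": -26},
  {"dp": [467,-659,0],"yaw": -26},
  {"dp": [467,-659,0],"yaw": -26},
  {"dp": [467,-659,0],"yaw": -26},
  {"dp": [467,-659,0],"yaw": -26},
], fingers=1)

```text
clock: 1.6
eef_pos: [422.5, 101.8, 217.5]
tcp_rot: [3.141, -0.0, 0.716]
contact_force: [1.5, -0.8, 0.5]
opening: 1.002
grasp_force: 0.0
```

Run:
```python
from h import *
s=r.sense();print(s["eef_pos"],s["tcp_rot"],s["qvel"].round(2),s["clock"]);print(delta(442,154,217,0.72))
im=r.grab_frame("wrist");cv2.imwrite("pics/w1.png",im[:,:,::-1])
```

```text
[422.49051835 101.83424438 217.53843717] [ 3.14121866e+00 -2.46049683e-04  7.16189287e-01] [ 1.03  0.44 -0.46 -0.    0.01  1.02] 1.6
(array([ 49. , -26.5,   0.5]), np.float64(-0.2))
```

View pics/w1.png

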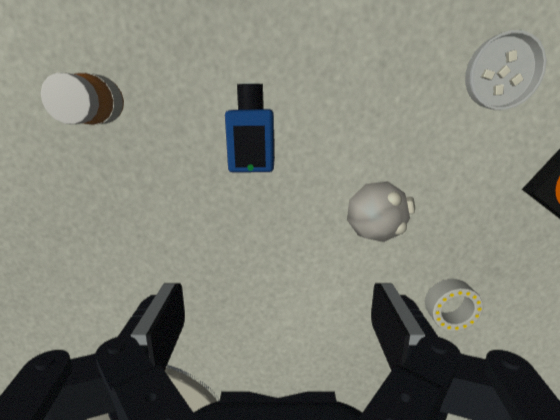

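The wrist view shows the camera at (250,140) with its port pointing up the image, so the tool yaw is nearly right. The fragment is at (380,210), the ring at (458,308) and the jar at (70,98).

carry_out([
  {"dp": [49,-27,0],"yaw": 0},
  {"dp": [49,-27,0],"yaw": 0},
  {"dp": [49,-27,0],"yaw": 0},
  {"dp": [49,-27,0],"yaw": 0},
])

```text
clock: 2.15
eef_pos: [441.0, 151.1, 217.3]
tcp_rot: [-3.141, 0.001, 0.715]
contact_force: [-0.4, 0.2, 0.0]
opening: 0.998
grasp_force: 0.0
```

```bash
cat > cam.py <<'E'
from h import *
s=r.sense();cal=r.get_calibration("wrist");im=r.grab_frame("wrist");cv2.imwrite("pics/w2.png",im[:,:,::-1])
print(s["eef_pos"].round(1),s["tcp_rot"].round(3),s["clock"])
c=blobs(im,(100,100,20),(130,255,255),300)[0]
P=np.array([ray(cal,p,48) for p in c[:,0,:].astype(float)],np.float32)
rc=cv2.minAreaRect(P);print("rect@48",rc,cv2.boundingRect(c))
E
python3 cam.py
```

```text
[441.  151.1 217.3] [-3.141e+00  1.000e-03  7.150e-01] 2.15
rect@48 ((442.6529541015625, 155.3052978515625), (63.11805725097656, 44.42380142211914), 41.58101272583008) (253, 154, 45, 62)
```

```bash
python3 -c "
from h import *
print(delta(441.5,154.3,28,0.726))"
```

```text
(array([  2.4,  -2.2, 189.4]), np.float64(-0.7))
```

carry_out([
  {"dp": [2,-2,60],"yaw": -0.7},
  {"dp": [2,-2,120],"yaw": -0.7},
  {"dp": [2,-2,150],"yaw": -0.7},
  {"dp": [2,-2,150],"yaw": -0.7},
  {"dp": [2,-2,150],"yaw": -0.7},
])

```text
clock: 2.82
eef_pos: [442.6, 154.8, 68.7]
tcp_rot: [3.141, -0.001, 0.727]
contact_force: [-0.4, 0.0, -0.0]
opening: 0.999
grasp_force: 0.0
```

```bash
python3 cam.py; python3 -c "
from h import *
print(delta(441.5,154.3,28,0.726))"
```

```text
[442.6 154.8  68.7] [ 3.141e+00 -1.000e-03  7.270e-01] 2.825
rect@48 ((445.0840148925781, 157.45010375976562), (68.14122009277344, 44.34085464477539), 41.58826446533203) (237, 190, 79, 108)
(array([-1.6, -0.4, 41. ]), np.float64(0.1))
```

View pics/w2.png

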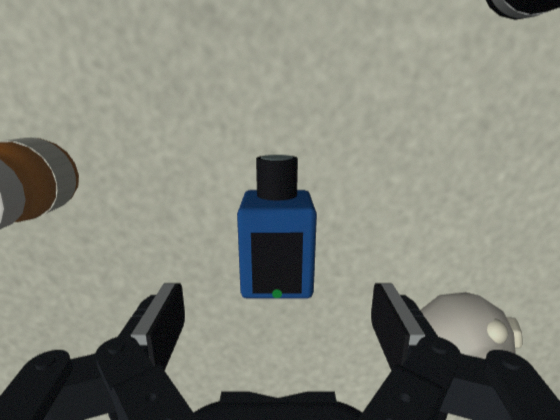

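Close up, the camera is centred between the fingers at (277,245) and square to them. Nothing is beside it, so I descend and close.

carry_out([
  {"dp": [-1,0,20],"yaw": 0},
  {"dp": [-1,0,36],"yaw": 0},
  {"dp": [-1,0,41],"yaw": 0},
  {"dp": [-1,0,41],"yaw": 0},
  {"dp": [-1,0,41],"yaw": 0},
])

```text
clock: 3.5
eef_pos: [441.3, 154.4, 26.9]
tcp_rot: [3.141, -0.001, 0.728]
contact_force: [0.0, 0.2, 0.9]
opening: 1.003
grasp_force: 0.0
```

carry_out([
  {"dp": [0,0,0],"yaw": 0},
  {"dp": [0,0,0],"yaw": 0},
  {"dp": [0,0,0],"yaw": 0},
  {"dp": [0,0,0],"yaw": 0},
  {"dp": [0,0,0],"yaw": 0},
  {"dp": [0,0,0],"yaw": 0},
], fingers=-1, grip_force=40)

```text
clock: 4.25
eef_pos: [441.2, 154.3, 27.0]
tcp_rot: [3.141, -0.0, 0.728]
contact_force: [-1.1, -1.6, 7.2]
opening: 0.518
grasp_force: 39.9
```

carry_out([
  {"dp": [0,0,-30],"yaw": 0},
  {"dp": [0,0,-90],"yaw": 0},
  {"dp": [0,0,-150],"yaw": 0},
  {"dp": [30,-45,-150],"yaw": 8},
  {"dp": [60,-90,-150],"yaw": 17},
  {"dp": [90,-136,-150],"yaw": 26},
  {"dp": [120,-181,-150],"yaw": 35},
  {"dp": [150,-226,-150],"yaw": 37},
  {"dp": [160,-241,-150],"yaw": 37},
  {"dp": [160,-241,-150],"yaw": 37},
  {"dp": [160,-241,-150],"yaw": 37},
  {"dp": [160,-241,-150],"yaw": 37},
])

```text
clock: 5.75
eef_pos: [400.4, 439.3, 176.5]
tcp_rot: [3.141, 0.0, 0.081]
contact_force: [-0.2, 0.9, -2.5]
opening: 0.518
grasp_force: 42.6
```

Run:
```python
from h import *
s=r.sense();cal=r.get_calibration("wrist");im=r.grab_frame("wrist");cv2.imwrite("pics/w3.png",im[:,:,::-1])
print(s["eef_pos"].round(1),s["tcp_rot"].round(3),s["clock"],s["opening"],s["grasp_force"])
for c in blobs(im,(0,150,60),(18,255,255),300)[:2]:
    P=np.array([ray(cal,p,6) for p in c[:,0,:].astype(float)],np.float32)
    print(cv2.boundingRect(c),cv2.minAreaRect(P),ray(cal,cen(c),6))
```

```text
[400.4 439.3 176.5] [3.141 0.    0.081] 5.75 0.5181494423034807 42.62964606285095
(247, 20, 69, 121) ((500.7321472167969, 443.42474365234375), (100.95892333984375, 61.675071716308594), 2.839905261993408) [500.63219509 443.52621868]
(392, 219, 43, 40) ((362.2282409667969, 295.8777160644531), (28.764705657958984, 48.225006103515625), 53.55966567993164) [364.00332341 298.24983131]
```

View pics/w3.png

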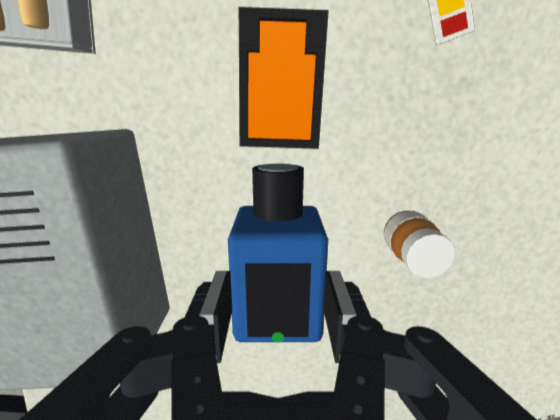

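Run:
```python
from h import *
cal=r.get_calibration("wrist");im=cv2.imread("pics/w3.png")[:,:,::-1].copy()
s=r.sense();e=s["eef_pos"];w=s["tcp_rot"][2];f=lambda a,b,z:proj(cal,[e[0]+a*np.cos(w)-b*np.sin(w),e[1]+a*np.sin(w)+b*np.cos(w),e[2]-27+z]).round(1)
print("rear top",f(-30,0,48),"front top",f(30,0,48),"port end top",f(54,0,31))
c=blobs(im,(100,100,20),(130,255,255),300)[0];print(cv2.boundingRect(c))
hsv=cv2.cvtColor(im[:200,200:360],cv2.COLOR_RGB2HSV)
m=((hsv[...,2]<80)|((hsv[...,0]<18)&(hsv[...,1]>150))).astype(np.uint8)
c=max(cv2.findContours(m[:158],cv2.RETR_EXTERNAL,cv2.CHAIN_APPROX_NONE)[0],key=cv2.contourArea)+[200,0]
P=np.array([ray(cal,p,20) for p in c[:,0,:].astype(float)],np.float32);print(cv2.minAreaRect(P))
t=r.get_calibration("top");print("box corner",ray(t,(50,230),160),ray(cal,(130,130),150))
```

```text
rear top [275.7 343.4] front top [275.3 231.8] port end top [275.4 170.3]
(228, 207, 100, 135)
((501.0600280761719, 443.6541748046875), (111.77333068847656, 73.02870178222656), 2.826141357421875)
box corner [439.64407995 499.93693912] [463.75948502 523.06073969]
```

carry_out([
  {"dp": [45,1,0],"yaw": 1.8},
  {"dp": [87.5,1.5,0],"yaw": 1.8},
  {"dp": [87.5,1.5,40],"yaw": 1.8},
  {"dp": [87.5,1.5,80],"yaw": 1.8},
  {"dp": [87.5,1.5,113],"yaw": 1.8},
  {"dp": [87.5,1.5,113],"yaw": 1.8},
  {"dp": [87.5,1.5,113],"yaw": 1.8},
])

```text
clock: 6.68
eef_pos: [488.3, 446.6, 64.9]
tcp_rot: [-3.141, -0.001, 0.05]
contact_force: [-0.2, 0.2, -0.9]
opening: 0.52
grasp_force: 42.6
```

Run:
```python
from h import *
print(delta(488,444.8,34,0.0495))
im=r.grab_frame("wrist");cv2.imwrite("pics/w4.png",im[:,:,::-1])
```

```text
(array([-0.4,  1.8, 30.9]), np.float64(0.0))
```

View pics/w4.png

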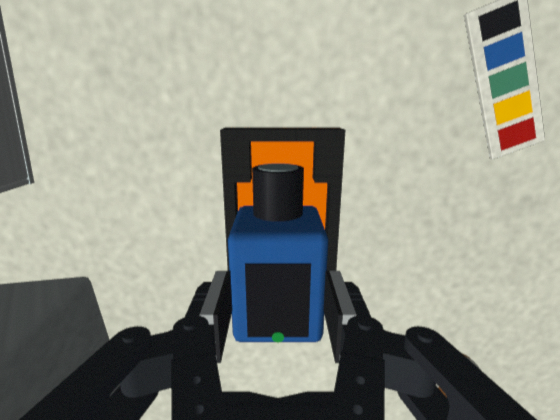

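The held camera, centre line at column 278, sits over the nest, whose arm centre is at column 282.5. The nest is about 2.5 mm towards tool +y, so I shift and lower.

carry_out([
  {"dp": [0,2.5,0],"yaw": 0},
  {"dp": [0,2.5,7],"yaw": 0},
  {"dp": [0,2.5,14],"yaw": 0},
  {"dp": [0,2.5,20],"yaw": 0},
  {"dp": [0,2.5,24],"yaw": 0},
  {"dp": [0,2.5,26],"yaw": 0},
  {"dp": [0,2.5,26],"yaw": 0},
  {"dp": [0,2.5,26],"yaw": 0},
])

```text
clock: 7.72
eef_pos: [487.7, 443.9, 37.6]
tcp_rot: [-3.141, -0.0, 0.051]
contact_force: [0.6, 0.5, -2.6]
opening: 0.519
grasp_force: 42.6
```

carry_out([
  {"dp": [0,0,1.5],"yaw": 0},
  {"dp": [0,0,3],"yaw": 0},
  {"dp": [0,0,4],"yaw": 0},
  {"dp": [0,0,4.5],"yaw": 0},
  {"dp": [0,0,4.5],"yaw": 0},
  {"dp": [0,0,4.5],"yaw": 0},
])

```text
clock: 8.48
eef_pos: [487.5, 443.8, 33.1]
tcp_rot: [3.142, 0.0, 0.051]
contact_force: [-1.8, -1.5, 0.7]
opening: 0.523
grasp_force: 43.0
```

carry_out([
  {"dp": [0,0,0.5],"yaw": 0},
  {"dp": [0,0,0.5],"yaw": 0},
])

```text
clock: 8.72
eef_pos: [487.5, 443.8, 33.1]
tcp_rot: [3.142, 0.0, 0.051]
contact_force: [-2.7, -2.1, 7.1]
opening: 0.523
grasp_force: 43.5
```

carry_out([
  {"dp": [0,0,0],"yaw": 0},
  {"dp": [0,0,0],"yaw": 0},
  {"dp": [0,0,0],"yaw": 0},
  {"dp": [0,0,0],"yaw": 0},
], fingers=0.7)

```text
clock: 9.22
eef_pos: [487.6, 443.9, 32.4]
tcp_rot: [-3.142, -0.0, 0.051]
contact_force: [0.2, -0.4, -0.1]
opening: 0.851
grasp_force: 0.0
```

carry_out([
  {"dp": [0,0,-20],"yaw": 0},
  {"dp": [0,0,-70],"yaw": 0},
  {"dp": [0,0,-130],"yaw": 0},
  {"dp": [0,0,-150],"yaw": 0},
  {"dp": [0,0,-150],"yaw": 0},
  {"dp": [0,0,-150],"yaw": 0},
])

```text
clock: 9.98
eef_pos: [486.7, 443.1, 181.0]
tcp_rot: [3.14, 0.002, 0.051]
contact_force: [-0.2, -0.4, -0.9]
opening: 0.855
grasp_force: 0.0
```

Run:
```python
from h import *
s=r.sense();cal=r.get_calibration("wrist");im=r.grab_frame("wrist");cv2.imwrite("pics/w5.png",im[:,:,::-1])
print(s["qpos"].round(3),delta(361,-309,185))
```

```text
[ 0.736  0.439  1.589 -0.     1.116  2.256] (array([-163.5,  744.6,   -4.5]), 0)
```

View pics/w5.png

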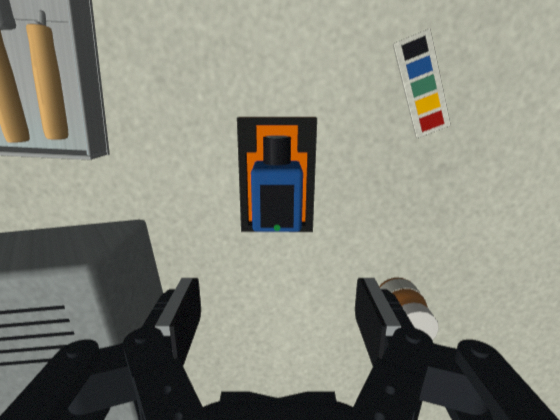

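The camera head is seated in the T cutout at (277,195), with its port in the arm. Next is the objective.

carry_out([
  {"dp": [-163,745,0],"yaw": 0},
  {"dp": [-163,745,0],"yaw": 0},
  {"dp": [-163,745,0],"yaw": 0},
  {"dp": [-163,745,0],"yaw": 0},
  {"dp": [-163,745,0],"yaw": 0},
  {"dp": [-163,745,0],"yaw": 0},
  {"dp": [-163,745,0],"yaw": 0},
  {"dp": [-163,745,0],"yaw": 0},
  {"dp": [-163,745,0],"yaw": 0},
  {"dp": [-163,745,0],"yaw": 0},
  {"dp": [-163,745,0],"yaw": 0},
  {"dp": [-163,745,0],"yaw": 0},
], fingers=1)

```text
clock: 11.52
eef_pos: [363.1, -297.5, 181.1]
tcp_rot: [-3.14, 0.002, 0.05]
contact_force: [2.2, -0.0, 0.6]
opening: 0.997
grasp_force: 0.0
```

```bash
python3 -c "
from h import *
print(delta(361,-309,185),r.sense()['eef_pos'])"
```

```text
(array([-2.7, 11.4, -3.9]), 0) [ 363.10532092 -297.4973884   181.1431269 ]
```

carry_out([
  {"dp": [0,0,0],"yaw": 0},
  {"dp": [0,0,0],"yaw": 0},
])

```text
clock: 11.78
eef_pos: [363.5, -295.3, 181.1]
tcp_rot: [-3.139, 0.002, 0.049]
contact_force: [-0.5, 1.1, 0.6]
opening: 0.998
grasp_force: 0.0
```

Run:
```python
from h import *
s=r.sense();cal=r.get_calibration("wrist");im=r.grab_frame("wrist");cv2.imwrite("pics/w6.png",im[:,:,::-1])
print(s["eef_pos"].round(1))
for c in blobs(im,(0,150,60),(18,255,255),100): print("orange",cv2.boundingRect(c),ray(cal,cen(c),6))
print("pred top of obj",proj(cal,[361,-309,62]))
```

```text
[ 363.5 -295.3  181.1]
pred top of obj [292.20859873 207.46225972]
```

View pics/w6.png

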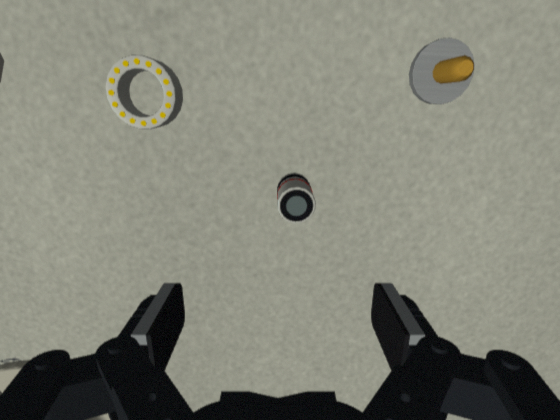

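The objective's top is at (296,205), the ring's top at (140,92) and the stand's foot at (442,70) with the post tip at (466,67).

Run:
```python
from h import *
cal=r.get_calibration("wrist")
p=ray(cal,(294,205),62);print(p,"ring",ray(cal,(139,92),26),"post",ray(cal,(465,67),48),delta(*p,85))
```

```text
[ 363.66786863 -309.95917385] ring [ 449.75467277 -168.8982304 ] post [ 481.4914232  -439.77525781] (array([-1. , 15.1, 96.4]), 0)
```

carry_out([
  {"dp": [-1,15,40],"yaw": 0},
  {"dp": [-1,15,90],"yaw": 0},
  {"dp": [-1,15,96],"yaw": 0},
  {"dp": [-1,15,96],"yaw": 0},
])

```text
clock: 12.32
eef_pos: [364.7, -310.2, 87.0]
tcp_rot: [-3.141, 0.0, 0.052]
contact_force: [0.5, 1.1, -0.4]
opening: 0.998
grasp_force: 0.0
```

Run:
```python
from h import *
s=r.sense();cal=r.get_calibration("wrist");im=r.grab_frame("wrist");print(s["eef_pos"].round(1))
g=cv2.cvtColor(im,cv2.COLOR_RGB2GRAY)
c=cv2.HoughCircles(cv2.GaussianBlur(g,(5,5),0)[:,200:360].copy(),cv2.HOUGH_GRADIENT,1,30,param1=100,param2=20,minRadius=15,maxRadius=60)
cs=[(a+200,b,q,ray(cal,(a+198,b),62)) for a,b,q in c[0][:3]];print(cs);print(delta(363.5,-310,30))
cv2.imwrite("pics/w7.png",im[:,:,::-1])
```

```text
[ 364.7 -310.2   87. ]
[(np.float32(279.5), np.float32(249.5), np.float32(24.6), array([ 365.00695462, -311.14540013]))]
(array([-1.7, -1. , 57.7]), 0)
```

View pics/w7.png

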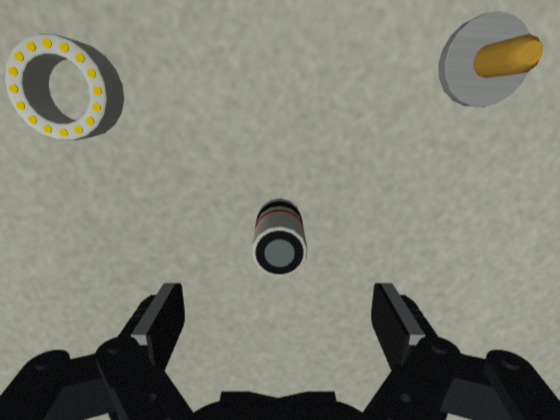

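The objective, centred at (279,250), stands centred between the open fingers, so I descend and grip.

carry_out([
  {"dp": [0,0.5,25],"yaw": 0},
  {"dp": [0,0.5,50],"yaw": 0},
  {"dp": [0,0.5,56],"yaw": 0},
  {"dp": [0,0.5,56],"yaw": 0},
  {"dp": [0,0.5,56],"yaw": 0},
])

```text
clock: 13.0
eef_pos: [365.1, -312.1, 31.7]
tcp_rot: [3.14, -0.001, 0.051]
contact_force: [-0.0, -0.4, -0.9]
opening: 0.999
grasp_force: 0.0
```

carry_out([
  {"dp": [0,0,0],"yaw": 0},
  {"dp": [0,0,0],"yaw": 0},
  {"dp": [0,0,0],"yaw": 0},
  {"dp": [0,0,0],"yaw": 0},
  {"dp": [0,0,0],"yaw": 0},
  {"dp": [0,0,0],"yaw": 0},
  {"dp": [0,0,0],"yaw": 0},
], fingers=-1, grip_force=40)

```text
clock: 13.88
eef_pos: [364.5, -311.6, 30.9]
tcp_rot: [3.141, -0.0, 0.051]
contact_force: [-1.1, 1.2, 6.9]
opening: 0.38
grasp_force: 39.1
```

```bash
python3 -c "
from h import *
s=r.sense();print(s['eef_pos'],s['opening'],s['grasp_force'],delta(490,-322,150))"
```

```text
[ 364.4900584  -311.60069541   30.87741966] 0.38004932117952106 39.14885330479592 (array([ 124.8,   16.7, -119.1]), 0)
```

carry_out([
  {"dp": [0,0,-30],"yaw": 0},
  {"dp": [0,0,-80],"yaw": 0},
  {"dp": [20,3,-119],"yaw": 0},
  {"dp": [70,10,-119],"yaw": 0},
  {"dp": [120,16,-119],"yaw": 0},
  {"dp": [125,17,-119],"yaw": 0},
  {"dp": [125,17,-119],"yaw": 0},
  {"dp": [125,17,-119],"yaw": 0},
])

```text
clock: 14.88
eef_pos: [488.5, -321.8, 149.1]
tcp_rot: [-3.141, 0.001, 0.05]
contact_force: [0.1, 0.7, -2.4]
opening: 0.376
grasp_force: 40.7
```

```bash
cat > well.py <<'E'
from h import *
s=r.sense();cal=r.get_calibration("wrist");im=r.grab_frame("wrist");print(s["eef_pos"].round(1),s["grasp_force"])
for c in blobs(im,(0,150,60),(18,255,255),300)[:3]:
    P=np.array([ray(cal,p-[2,0],6) for p in c[:,0,:].astype(float)],np.float32)
    print(cv2.boundingRect(c),cv2.minEnclosingCircle(P),cv2.fitEllipse(P),ray(cal,cen(c),6))
import sys
cv2.imwrite(f"pics/{sys.argv[1]}.png",im[:,:,::-1])
E
python3 well.py w8
```

```text
[ 488.5 -321.8  149.1] 40.747626456432045
(254, 50, 58, 63) ((588.0341186523438, -320.7413330078125), 24.384061813354492) ((588.0928344726562, -320.64361572265625), (47.65640640258789, 48.090675354003906), 78.2033920288086) [ 588.86384035 -322.28913766]
(31, 0, 74, 37) ((638.76123046875, -149.61376953125), 28.565759658813477) ((628.5852661132812, -149.14569091796875), (26.555877685546875, 59.56517028808594), 4.350730895996094) [ 628.93607585 -150.90968206]
```

View pics/w8.png

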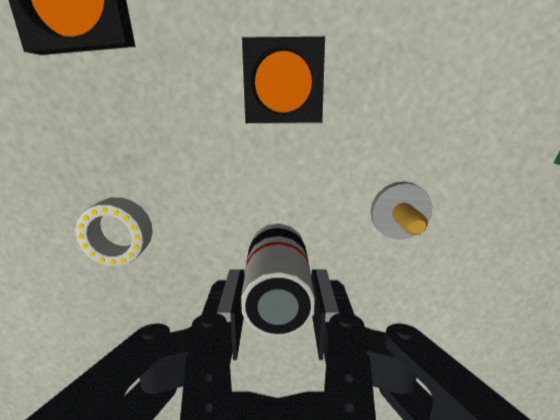

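The small well is centred at (283,81) in its block, and the objective is held upright at (278,300). I go over it and lower.

carry_out([
  {"dp": [55,2.5,0],"yaw": 0},
  {"dp": [100,4.5,0],"yaw": 0},
  {"dp": [100,4.5,20],"yaw": 0},
  {"dp": [100,4.5,60],"yaw": 0},
  {"dp": [100,4.5,80],"yaw": 0},
  {"dp": [100,4.5,80],"yaw": 0},
  {"dp": [100,4.5,80],"yaw": 0},
])

```text
clock: 15.8
eef_pos: [590.5, -322.2, 70.7]
tcp_rot: [3.141, -0.001, 0.05]
contact_force: [-0.5, -1.0, -2.2]
opening: 0.374
grasp_force: 40.8
```

```bash
python3 well.py w9; python3 -c "
from h import *
print(delta(588.3,-321.3,37))"
```

```text
[ 590.5 -322.2   70.7] 40.75360093731433
(0, 85, 62, 102) ((644.0316162109375, -151.71920776367188), 32.267642974853516) ((641.5965576171875, -154.91180419921875), (41.28899383544922, 66.78677368164062), 81.9418716430664) [ 643.24301391 -156.42727312]
(243, 202, 67, 45) ((587.49609375, -320.81939697265625), 24.10177230834961) ((588.8982543945312, -320.6005554199219), (39.490882873535156, 45.61274719238281), 4.057548999786377) [ 595.80206579 -321.52020304]
(array([-2.5, -1.1, 34.1]), 0)
```

View pics/w9.png

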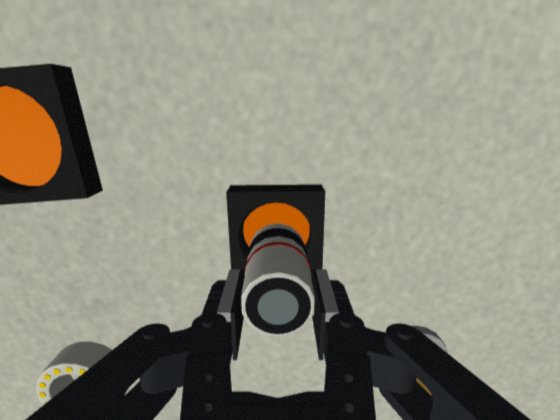

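The objective at column 278 lines up with the well at column 276.5. I correct by 1–2 mm and lower.

carry_out([
  {"dp": [-2,-1,0],"yaw": 0},
  {"dp": [-2,-1,10],"yaw": 0},
  {"dp": [-2,-1,20],"yaw": 0},
  {"dp": [-2,-1,26],"yaw": 0},
  {"dp": [-2,-1,30],"yaw": 0},
  {"dp": [-2,-1,30],"yaw": 0},
  {"dp": [-2,-1,30],"yaw": 0},
])

```text
clock: 16.73
eef_pos: [588.2, -320.8, 39.7]
tcp_rot: [3.141, -0.0, 0.051]
contact_force: [-0.4, -0.7, -1.7]
opening: 0.377
grasp_force: 40.7
```

carry_out([
  {"dp": [0,0,1.5],"yaw": 0},
  {"dp": [0,0,2.5],"yaw": 0},
  {"dp": [0,0,3],"yaw": 0},
  {"dp": [0,0,3],"yaw": 0},
  {"dp": [0,0,3],"yaw": 0},
])

```text
clock: 17.35
eef_pos: [588.3, -320.8, 37.0]
tcp_rot: [3.141, -0.001, 0.051]
contact_force: [-0.7, 2.2, 6.5]
opening: 0.374
grasp_force: 41.4
```

carry_out([
  {"dp": [0,0,0],"yaw": 0},
  {"dp": [0,0,0],"yaw": 0},
  {"dp": [0,0,0],"yaw": 0},
  {"dp": [0,0,0],"yaw": 0},
], fingers=0.6)

```text
clock: 17.85
eef_pos: [588.0, -320.8, 36.4]
tcp_rot: [-3.142, 0.0, 0.051]
contact_force: [0.1, -0.0, -1.0]
opening: 0.804
grasp_force: 0.0
```

carry_out([
  {"dp": [0,0,-20],"yaw": 0},
  {"dp": [0,0,-70],"yaw": 0},
  {"dp": [0,0,-130],"yaw": 0},
  {"dp": [0,0,-145],"yaw": 0},
  {"dp": [0,0,-145],"yaw": 0},
  {"dp": [0,0,-145],"yaw": 0},
])

```text
clock: 18.6
eef_pos: [587.1, -320.2, 180.1]
tcp_rot: [-3.14, 0.002, 0.051]
contact_force: [0.8, -0.1, -0.0]
opening: 0.803
grasp_force: 0.0
```

```bash
python3 well.py w10; python3 -c "
from h import *
print(r.sense()['qpos'],delta(620,148,182))"
```

```text
[ 587.1 -320.2  180.1] 0.0
(73, 87, 63, 70) ((643.7188720703125, -150.51876831054688), 32.26966094970703) ((643.6403198242188, -149.4385223388672), (58.840328216552734, 63.69758605957031), 96.40382385253906) [ 644.77372134 -151.3124791 ]
(256, 166, 47, 35) ((587.8138427734375, -320.3042907714844), 24.287521362304688) ((587.0556030273438, -320.1465759277344), (42.82881164550781, 44.9686164855957), 8.718145370483398) [ 597.19781049 -323.85723514]
[-5.01508659e-01  4.56055413e-01  1.56517348e+00  8.85373142e-06
  1.12335918e+00  1.01864463e+00] (array([  56.6, -465.9,   -2.3]), 0)
```

View pics/w10.png

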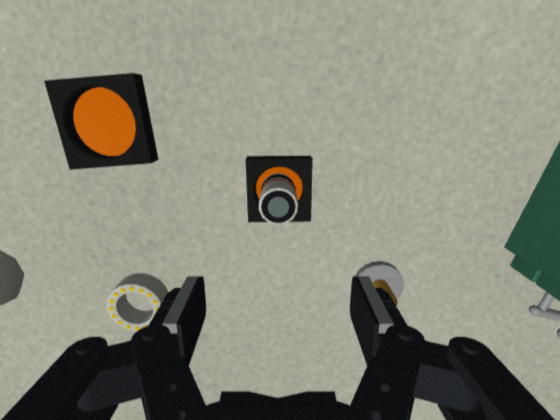

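The objective stands upright in the small well at (279,195). Next is the eyepiece.

carry_out([
  {"dp": [84,-464,0],"yaw": 0},
  {"dp": [84,-464,0],"yaw": 0},
  {"dp": [84,-464,0],"yaw": 0},
  {"dp": [84,-464,0],"yaw": 0},
  {"dp": [84,-464,0],"yaw": 0},
  {"dp": [84,-464,0],"yaw": 0},
  {"dp": [84,-464,0],"yaw": 0},
  {"dp": [84,-464,0],"yaw": 0},
  {"dp": [84,-464,0],"yaw": 0},
  {"dp": [84,-464,0],"yaw": 0},
  {"dp": [84,-464,0],"yaw": 0},
  {"dp": [84,-464,0],"yaw": 0},
], fingers=1)

```text
clock: 20.15
eef_pos: [648.5, 145.8, 181.4]
tcp_rot: [3.141, 0.0, 0.049]
contact_force: [0.0, -0.2, 0.7]
opening: 1.002
grasp_force: 0.0
```

```bash
cat > dark.py <<'E'
from h import *
import sys
s=r.sense();cal=r.get_calibration("wrist");im=r.grab_frame("wrist");cv2.imwrite(f"pics/{sys.argv[1]}.png",im[:,:,::-1]);print(s["eef_pos"].round(1))
g=cv2.GaussianBlur(cv2.cvtColor(im,cv2.COLOR_RGB2GRAY),(5,5),0)
u,v=proj(cal,[648,148,56]);print("pred",u,v)
rad=cal["fx"]*25/(s["eef_pos"][2]+155-56)
x0,y0=int(u-2*rad),max(0,int(v-2*rad))
for a,b,q in cv2.HoughCircles(g[y0:int(v+2*rad),x0:int(u+2*rad)].copy(),cv2.HOUGH_GRADIENT,1,20,param1=80,param2=15,minRadius=int(.8*rad),maxRadius=int(1.25*rad))[0][:3]:
    print(a+x0,b+y0,q,"exp",rad,ray(cal,(a+x0-2,b+y0),56))
E
python3 dark.py w11
```

```text
[648.5 145.8 181.4]
pred 273.8537919253837 202.52341698496187
269.5 194.5 29.3 exp 29.537632437342168 [655.09153049 153.92062447]
```

View pics/w11.png

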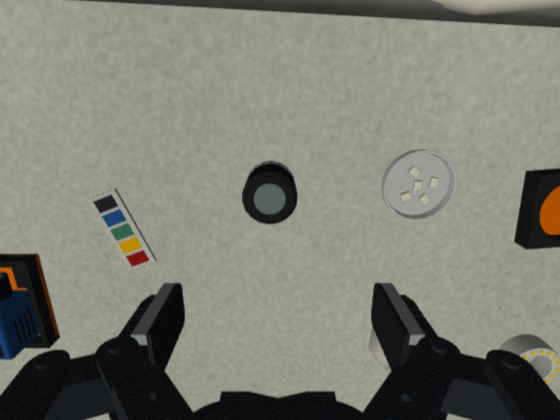

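The eyepiece's top centre is at about (270,197), 4–7 mm beyond the estimate. I correct, go lower and measure again.

carry_out([
  {"dp": [4,-7,40],"yaw": 0},
  {"dp": [4,-7,85],"yaw": 0},
  {"dp": [4,-7,90],"yaw": 0},
  {"dp": [4,-7,90],"yaw": 0},
])

```text
clock: 20.7
eef_pos: [652.6, 153.9, 92.3]
tcp_rot: [-3.141, -0.0, 0.05]
contact_force: [0.5, 0.2, 0.8]
opening: 1.001
grasp_force: 0.0
```

```bash
python3 dark.py w12
python3 - <<'E'
from h import *
im=cv2.imread("pics/w12.png"); cal=r.get_calibration("wrist")
g=cv2.cvtColor(im,cv2.COLOR_BGR2GRAY)
m=(g[:340,190:365]<70).astype(np.uint8)
c=max(cv2.findContours(m,cv2.RETR_EXTERNAL,cv2.CHAIN_APPROX_NONE)[0],key=cv2.contourArea)+[190,0]
x,y,w,h=cv2.boundingRect(c);print(x,y,w,h); 
b=y+h; rr=w/2; print("bottom-fit centre",x+rr,b-rr,ray(cal,(x+rr-2,b-rr),56))
E
```

```text
[652.6 153.9  92.3]
pred 284.8812362277979 249.42710399598923
278.5 238.5 39.1 exp 43.287437920565 [655.28369822 153.71336635]
241 187 76 90
bottom-fit centre 279.0 239.0 [655.28644227 153.5865969 ]
```

carry_out([
  {"dp": [2,0,25],"yaw": 0},
  {"dp": [2,0,50],"yaw": 0},
  {"dp": [2,0,61],"yaw": 0},
  {"dp": [2,0,61],"yaw": 0},
  {"dp": [2,0,61],"yaw": 0},
])

```text
clock: 21.38
eef_pos: [655.1, 154.4, 31.9]
tcp_rot: [-3.141, -0.002, 0.051]
contact_force: [0.2, 0.5, -0.4]
opening: 0.998
grasp_force: 0.0
```

carry_out([
  {"dp": [0,0,0],"yaw": 0},
  {"dp": [0,0,0],"yaw": 0},
  {"dp": [0,0,0],"yaw": 0},
  {"dp": [0,0,0],"yaw": 0},
  {"dp": [0,0,0],"yaw": 0},
  {"dp": [0,0,0],"yaw": 0},
], fingers=-1, grip_force=40)

```text
clock: 22.12
eef_pos: [654.8, 154.3, 31.5]
tcp_rot: [-3.141, -0.001, 0.051]
contact_force: [-1.4, -0.9, 6.4]
opening: 0.556
grasp_force: 40.4
```

```bash
python3 -c "
from h import *
print(delta(545,-152,165))"
```

```text
(array([-125.1,  300.4, -133.5]), 0)
```

carry_out([
  {"dp": [0,0,-30],"yaw": 0},
  {"dp": [0,0,-80],"yaw": 0},
  {"dp": [0,0,-133],"yaw": 0},
  {"dp": [-20,50,-133],"yaw": 0},
  {"dp": [-45,105,-133],"yaw": 0},
  {"dp": [-67,160,-133],"yaw": 0},
  {"dp": [-90,215,-133],"yaw": 0},
  {"dp": [-112,270,-133],"yaw": 0},
  {"dp": [-125,300,-133],"yaw": 0},
  {"dp": [-125,300,-133],"yaw": 0},
  {"dp": [-125,300,-133],"yaw": 0},
  {"dp": [-125,300,-133],"yaw": 0},
])

```text
clock: 23.62
eef_pos: [544.8, -150.7, 163.5]
tcp_rot: [-3.141, -0.0, 0.052]
contact_force: [0.9, -0.5, -1.4]
opening: 0.556
grasp_force: 42.1
```

```bash
python3 well.py w13
```

```text
[ 544.8 -150.7  163.5] 42.08457067325071
(250, 43, 73, 80) ((644.01123046875, -152.25588989257812), 32.49208068847656) ((644.0455932617188, -152.2647247314453), (63.79343795776367, 64.36651611328125), 92.9402084350586) [ 645.29984931 -153.96128012]
(440, 132, 46, 52) ((587.6156005859375, -321.6594543457031), 24.48270606994629) ((586.9921264648438, -322.70404052734375), (39.41980743408203, 44.549217224121094), 78.1784439086914) [ 593.17596124 -321.650674  ]
```

carry_out([
  {"dp": [55,4,0],"yaw": 0},
  {"dp": [99,7,0],"yaw": 0},
  {"dp": [99,7,20],"yaw": 0},
  {"dp": [99,7,65],"yaw": 0},
  {"dp": [99,7,96],"yaw": 0},
  {"dp": [99,7,96],"yaw": 0},
  {"dp": [99,7,96],"yaw": 0},
])

```text
clock: 24.55
eef_pos: [644.1, -153.5, 68.4]
tcp_rot: [3.141, -0.001, 0.051]
contact_force: [1.3, -0.6, -2.0]
opening: 0.557
grasp_force: 42.1
```

```bash
python3 well.py w14; python3 -c "
from h import *
print(delta(644.3,-152.5,37.5))"
```

```text
[ 644.1 -153.5   68.4] 42.09543406854209
(232, 188, 91, 58) ((643.6861572265625, -152.53756713867188), 32.303565979003906) ((646.8218994140625, -152.00270080566406), (52.093772888183594, 60.8658561706543), 4.270984649658203) [ 657.2148593  -152.32369217]
(array([-0.2, -1.2, 31.5]), 0)
```

carry_out([
  {"dp": [0,-1,5],"yaw": 0},
  {"dp": [0,-1,13],"yaw": 0},
  {"dp": [0,-1,20],"yaw": 0},
  {"dp": [0,-1,25],"yaw": 0},
  {"dp": [0,-1,27],"yaw": 0},
  {"dp": [0,-1,27],"yaw": 0},
  {"dp": [0,-1,27],"yaw": 0},
])

```text
clock: 25.48
eef_pos: [643.8, -152.7, 40.7]
tcp_rot: [3.142, -0.0, 0.051]
contact_force: [-0.1, -0.5, -1.1]
opening: 0.557
grasp_force: 42.1
```

carry_out([
  {"dp": [0,0,1.5],"yaw": 0},
  {"dp": [0,0,3],"yaw": 0},
  {"dp": [0,0,3.5],"yaw": 0},
  {"dp": [0,0,3.5],"yaw": 0},
  {"dp": [0,0,3.5],"yaw": 0},
])

```text
clock: 26.1
eef_pos: [644.0, -152.8, 37.5]
tcp_rot: [3.141, -0.001, 0.051]
contact_force: [-0.8, -0.2, 5.4]
opening: 0.555
grasp_force: 42.8
```

carry_out([
  {"dp": [0,0,0],"yaw": 0},
  {"dp": [0,0,0],"yaw": 0},
  {"dp": [0,0,0],"yaw": 0},
  {"dp": [0,0,0],"yaw": 0},
], fingers=0.8)

```text
clock: 26.6
eef_pos: [643.6, -152.7, 36.9]
tcp_rot: [-3.142, 0.0, 0.051]
contact_force: [0.1, -0.5, -0.3]
opening: 0.9
grasp_force: 0.0
```

carry_out([
  {"dp": [0,0,-20],"yaw": 0},
  {"dp": [0,0,-70],"yaw": 0},
  {"dp": [0,0,-130],"yaw": 0},
  {"dp": [-40,0,-143],"yaw": 0},
  {"dp": [-90,0,-143],"yaw": 0},
  {"dp": [-145,2,-143],"yaw": 0},
  {"dp": [-195,4,-143],"yaw": 0},
  {"dp": [-198,5,-143],"yaw": 0},
  {"dp": [-198,5,-143],"yaw": 0},
  {"dp": [-198,5,-143],"yaw": 0},
])

```text
clock: 27.85
eef_pos: [447.6, -167.9, 180.6]
tcp_rot: [3.141, -0.001, 0.051]
contact_force: [-0.7, -0.5, -1.0]
opening: 0.898
grasp_force: 0.0
```

```bash
cat > ring.py <<'E'
from h import *
s=r.sense();cal=r.get_calibration("wrist");im=r.grab_frame("wrist");cv2.imwrite("pics/w15.png",im[:,:,::-1]);print(s["eef_pos"].round(1),s["opening"])
h=cv2.cvtColor(im,cv2.COLOR_RGB2HSV);u,v=proj(cal,[449,-168,26]);print(u,v)
m=cv2.inRange(h,(22,120,100),(36,255,255))
n,_,st,ce=cv2.connectedComponentsWithStats(m)
q=[c for c,t in zip(ce[1:],st[1:]) if t[4]>6 and np.hypot(*(c-[u,v]))<70]
P=np.array([ray(cal,p-[2,0],26) for p in q],np.float32);print(len(P),cv2.fitEllipse(P),P.mean(0))
E
python3 ring.py
```

```text
[ 447.6 -167.9  180.6] 0.8978536975838959
276.5764992664895 192.42238766877597
16 ((448.50927734375, -168.53863525390625), (50.962005615234375, 51.210060119628906), 79.69120788574219) [ 448.5235  -168.52966]
```

carry_out([
  {"dp": [1,0.5,60],"yaw": 0},
  {"dp": [1,0.5,115],"yaw": 0},
  {"dp": [1,0.5,140],"yaw": 0},
  {"dp": [1,0.5,155],"yaw": 0},
  {"dp": [1,0.5,164],"yaw": 0},
  {"dp": [1,0.5,167],"yaw": 0},
  {"dp": [1,0.5,167],"yaw": 0},
  {"dp": [1,0.5,167],"yaw": 0},
], fingers=1)

```text
clock: 28.9
eef_pos: [447.7, -168.4, 13.7]
tcp_rot: [3.141, -0.001, 0.051]
contact_force: [-0.8, 0.1, 0.3]
opening: 0.998
grasp_force: 0.0
```

carry_out([
  {"dp": [0,0,0],"yaw": 0},
  {"dp": [0,0,0],"yaw": 0},
  {"dp": [0,0,0],"yaw": 0},
  {"dp": [0,0,0],"yaw": 0},
  {"dp": [0,0,0],"yaw": 0},
], fingers=-1, grip_force=30)

```text
clock: 29.52
eef_pos: [447.2, -168.2, 13.0]
tcp_rot: [-3.142, -0.0, 0.051]
contact_force: [-0.0, 0.5, 0.7]
opening: 0.001
grasp_force: 0.0
```

```bash
python3 -c "
from h import *
print(delta(395,-438,160))"
```

```text
(array([ -65.8,  266.9, -147. ]), 0)
```

The grip closed on nothing, so I look before going on.

```bash
python3 ring.py
```

```text
[ 447.2 -168.2   13. ] 0.0011949970114852688
275.4210687352466 279.12371300407744
13 ((448.1090087890625, -169.37281799316406), (51.210445404052734, 52.14729309082031), 74.63114166259766) [ 454.09137 -169.21078]
```

View pics/w15.png

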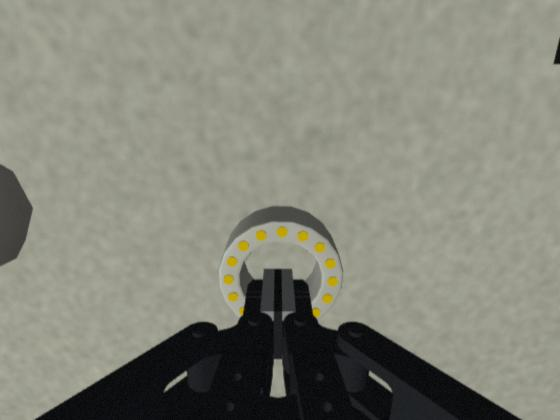

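The fingers closed just over the top of the ring, which still lies flat and unmoved at (280,280). I raise, open to about 72 mm, and feel my way down for a lower grip.

carry_out([
  {"dp": [0,0,-25],"yaw": 0},
  {"dp": [0,0,-50],"yaw": 0},
  {"dp": [0,0,-50],"yaw": 0},
])

```text
clock: 29.95
eef_pos: [448.4, -168.6, 64.4]
tcp_rot: [3.14, -0.003, 0.051]
contact_force: [0.2, 0.6, -0.3]
opening: -0.001
grasp_force: 0.0
```

carry_out([
  {"dp": [0,0,0],"yaw": 0},
  {"dp": [0,0,0],"yaw": 0},
  {"dp": [0,0,0],"yaw": 0},
  {"dp": [0,0,0],"yaw": 0},
  {"dp": [0,0,0],"yaw": 0},
], fingers=0.76)

```text
clock: 30.58
eef_pos: [447.1, -168.2, 62.8]
tcp_rot: [-3.142, 0.0, 0.051]
contact_force: [0.4, -0.5, 0.3]
opening: 0.882
grasp_force: 0.0
```

```bash
python3 ring.py; python3 -c "
from h import *
print(delta(448.3,-168.9,12))"
```

```text
[ 447.1 -168.2   62.8] 0.882081243708982
275.916521691045 239.2527412373649
16 ((448.4775085449219, -169.1742401123047), (51.1536865234375, 51.33460235595703), 50.161956787109375) [ 448.49872 -169.15242]
(array([ 1.1,  0.8, 50.9]), 0)
```

carry_out([
  {"dp": [1,0.7,25],"yaw": 0},
  {"dp": [1,0.7,45],"yaw": 0},
  {"dp": [1,0.7,51],"yaw": 0},
  {"dp": [1,0.7,53],"yaw": 0},
  {"dp": [1,0.7,55],"yaw": 0},
  {"dp": [1,0.7,55],"yaw": 0},
  {"dp": [1,0.7,55],"yaw": 0},
])

```text
clock: 31.5
eef_pos: [448.5, -168.9, 8.4]
tcp_rot: [3.141, -0.001, 0.051]
contact_force: [-1.1, 1.2, -0.0]
opening: 0.883
grasp_force: 0.0
```

carry_out([
  {"dp": [0,0,1.5],"yaw": 0},
  {"dp": [0,0,3],"yaw": 0},
  {"dp": [0,0,3],"yaw": 0},
  {"dp": [0,0,3],"yaw": 0},
])

```text
clock: 32.0
eef_pos: [448.2, -168.8, 4.9]
tcp_rot: [-3.142, 0.0, 0.051]
contact_force: [0.0, -0.9, -0.3]
opening: 0.877
grasp_force: 0.0
```

carry_out([
  {"dp": [0,0,1.5],"yaw": 0},
  {"dp": [0,0,3],"yaw": 0},
  {"dp": [0,0,3],"yaw": 0},
])

```text
clock: 32.38
eef_pos: [448.1, -168.8, 1.8]
tcp_rot: [-3.141, 0.0, 0.051]
contact_force: [0.6, -0.1, 0.0]
opening: 0.882
grasp_force: 0.0
```

carry_out([
  {"dp": [0,0,1.5],"yaw": 0},
  {"dp": [0,0,3],"yaw": 0},
  {"dp": [0,0,3],"yaw": 0},
])

```text
clock: 32.75
eef_pos: [448.1, -168.8, -1.2]
tcp_rot: [-3.141, 0.0, 0.051]
contact_force: [-0.5, -0.2, -0.4]
opening: 0.881
grasp_force: 0.0
```

carry_out([
  {"dp": [0,0,1.5],"yaw": 0},
  {"dp": [0,0,3],"yaw": 0},
  {"dp": [0,0,3],"yaw": 0},
])

```text
clock: 33.12
eef_pos: [448.1, -168.8, -4.1]
tcp_rot: [-3.141, 0.0, 0.051]
contact_force: [-0.2, 1.1, -0.6]
opening: 0.883
grasp_force: 0.0
```

carry_out([
  {"dp": [0,0,0],"yaw": 0},
  {"dp": [0,0,0],"yaw": 0},
  {"dp": [0,0,0],"yaw": 0},
  {"dp": [0,0,0],"yaw": 0},
], fingers=-1, grip_force=30)

```text
clock: 33.62
eef_pos: [448.2, -168.8, -3.6]
tcp_rot: [3.142, -0.0, 0.051]
contact_force: [-2.3, -0.3, 7.3]
opening: 0.712
grasp_force: 30.7
```

carry_out([
  {"dp": [0,0,-25],"yaw": 0},
  {"dp": [0,0,-80],"yaw": 0},
  {"dp": [0,0,-140],"yaw": 0},
  {"dp": [-12,50,-150],"yaw": 0},
  {"dp": [-25,100,-150],"yaw": 0},
  {"dp": [-38,150,-150],"yaw": 0},
  {"dp": [-50,200,-150],"yaw": 0},
  {"dp": [-62,250,-150],"yaw": 0},
  {"dp": [-67,266,-150],"yaw": 0},
  {"dp": [-67,266,-150],"yaw": 0},
  {"dp": [-67,266,-150],"yaw": 0},
  {"dp": [-67,266,-150],"yaw": 0},
])

```text
clock: 35.12
eef_pos: [395.1, -436.5, 146.0]
tcp_rot: [-3.141, 0.0, 0.052]
contact_force: [-0.5, 0.9, -0.4]
opening: 0.706
grasp_force: 33.6
```

```bash
cat > post.py <<'E'
from h import *
s=r.sense();cal=r.get_calibration("wrist");im=r.grab_frame("wrist");cv2.imwrite("pics/w16.png",im[:,:,::-1]);print(s["eef_pos"].round(1),s["opening"],s["grasp_force"])
print("pred base,tip",proj(cal,[481,-439,10]),proj(cal,[481,-439,48]))
for c in blobs(im,(8,120,60),(30,255,255),60)[:4]:
    x,y,w,h=cv2.boundingRect(c);print((x,y,w,h),cen(c),"axis mid z29:",ray(cal,np.array(cen(c))-[2,0],29), cv2.fitEllipse(c))
# held ring LEDs
m=cv2.inRange(cv2.cvtColor(im,cv2.COLOR_RGB2HSV),(22,120,100),(36,255,255))
n,_,st,ce=cv2.connectedComponentsWithStats(m);q=[c for c,t in zip(ce[1:],st[1:]) if t[4]>6 and c[1]>180 and abs(c[0]-278)<80]
e=s["eef_pos"];P=np.array([ray(cal,p-[2,0],e[2]+29.6) for p in q],np.float32)
print("ring rel tcp",len(P),np.array(cv2.fitEllipse(P)[0])-e[:2] if len(P)>4 else P)
E
python3 post.py
```

```text
[ 395.1 -436.5  146. ] 0.7061444576476473 33.565836902707815
pred base,tip [284.72380809  99.88729507] [285.78604918  99.59696571]
(529, 322, 31, 98) (548.6424551343315, 382.56875862801314) axis mid z29: [ 213.52762668 -731.90806499] ((547.8494873046875, 386.5127258300781), (27.14975929260254, 106.18822479248047), 7.387819766998291)
(275, 87, 26, 27) (287.2864846646444, 100.2231209976407) axis mid z29: [ 480.65741396 -439.07368509] ((287.2813720703125, 100.22420501708984), (24.502622604370117, 25.80438232421875), 7.708254814147949)
(273, 243, 13, 12) (279.0833333333333, 248.35243055555554) axis mid z29: [ 354.13547284 -439.11882066] ((279.07318115234375, 248.35330200195312), (10.831740379333496, 11.569435119628906), 84.56181335449219)
(297, 248, 12, 11) (302.17562724014334, 253.09677419354838) axis mid z29: [ 350.49994166 -460.32461086] ((302.1773681640625, 253.0910186767578), (10.539702415466309, 11.431474685668945), 89.70109558105469)
ring rel tcp 16 [ 0.36682919 -0.04319763]
```

Run:
```python
from h import *
t=r.get_calibration("top")
for p in [(503,205),(520,225)]:
  for z in (0,80,160): print(p,z,ray(t,p,z).round())
cal=r.get_calibration("wrist");im=cv2.imread("pics/w16.png")[:,:,::-1].copy()
for c in blobs(im,(65,60,15),(95,255,255),200)[:2]: 
  i=c[c[:,0,0].argmin(),0]; print(i,[ray(cal,i,z).round() for z in (0,80,160)])
```

```text
(503, 205) 0 [ 537. -581.]
(503, 205) 80 [ 522. -535.]
(503, 205) 160 [ 507. -489.]
(520, 225) 0 [ 485. -621.]
(520, 225) 80 [ 474. -572.]
(520, 225) 160 [ 463. -523.]
[455  42] [array([ 533., -576.]), array([ 519., -538.]), array([ 504., -501.])]
```

carry_out([
  {"dp": [45,4,0],"yaw": 0},
  {"dp": [85,7,0],"yaw": 0},
  {"dp": [85,7,20],"yaw": 0},
  {"dp": [85,7,55],"yaw": 0},
  {"dp": [85,7,75],"yaw": 0},
  {"dp": [85,7,75],"yaw": 0},
  {"dp": [85,7,75],"yaw": 0},
])

```text
clock: 36.05
eef_pos: [480.2, -441.0, 71.9]
tcp_rot: [3.141, -0.001, 0.05]
contact_force: [-0.5, -0.9, -0.9]
opening: 0.708
grasp_force: 33.6
```

```bash
python3 post.py; python3 -c "
from h import *
print(delta(480.3,-439,6.4))"
```

```text
[ 480.2 -441.    71.9] 0.7082637859184092 33.566036224365234
pred base,tip [273.26775148 226.82044338] [272.56155936 249.42917689]
(65, 4, 56, 89) (97.25194592380173, 44.42127543356548) axis mid z29: [ 588.71478553 -338.05154253] ((85.16792297363281, 47.72136688232422), (63.79867935180664, 82.67060089111328), 164.02896118164062)
(273, 243, 13, 12) (279.0360824742268, 248.31786941580754) axis mid z29: [ 473.20261983 -442.05477292] ((279.0367126464844, 248.3282928466797), (10.856123924255371, 11.642016410827637), 91.70208740234375)
(297, 248, 12, 11) (302.17562724014334, 253.09677419354838) axis mid z29: [ 470.49645052 -457.54858196] ((302.1773681640625, 253.0910186767578), (10.539702415466309, 11.431474685668945), 89.70109558105469)
(250, 247, 12, 11) (255.54480286738348, 252.0) axis mid z29: [ 469.77119995 -426.65132985] ((255.55885314941406, 252.0), (10.504289627075195, 11.47070026397705), 90.0)
ring rel tcp 16 [ 0.35299564 -0.00377177]
(array([-0.1, -2.2, 65.8]), 0)
```

carry_out([
  {"dp": [0,-2,5],"yaw": 0},
  {"dp": [0,-2,15],"yaw": 0},
  {"dp": [0,-2,24],"yaw": 0},
  {"dp": [0,-2,32],"yaw": 0},
  {"dp": [0,-2,36],"yaw": 0},
  {"dp": [0,-2,36],"yaw": 0},
])

```text
clock: 36.85
eef_pos: [479.7, -438.4, 34.5]
tcp_rot: [-3.141, 0.001, 0.051]
contact_force: [0.3, -0.0, -0.9]
opening: 0.705
grasp_force: 33.6
```

carry_out([
  {"dp": [0,0,8],"yaw": 0},
  {"dp": [0,0,16],"yaw": 0},
  {"dp": [0,0,22],"yaw": 0},
  {"dp": [0,0,25],"yaw": 0},
  {"dp": [0,0,25],"yaw": 0},
])

```text
clock: 37.48
eef_pos: [479.8, -438.4, 9.7]
tcp_rot: [-3.141, 0.0, 0.051]
contact_force: [0.1, 0.7, -0.9]
opening: 0.706
grasp_force: 33.6
```

carry_out([
  {"dp": [0,0,1.5],"yaw": 0},
  {"dp": [0,0,2.5],"yaw": 0},
  {"dp": [0,0,3.2],"yaw": 0},
  {"dp": [0,0,3.2],"yaw": 0},
  {"dp": [0,0,3.2],"yaw": 0},
])

```text
clock: 38.1
eef_pos: [479.9, -438.6, 6.8]
tcp_rot: [3.142, -0.0, 0.051]
contact_force: [0.0, 0.3, 0.2]
opening: 0.708
grasp_force: 33.6
```

carry_out([
  {"dp": [0,0,0.5],"yaw": 0},
  {"dp": [0,0,0.8],"yaw": 0},
  {"dp": [0,0,0.8],"yaw": 0},
])

```text
clock: 38.48
eef_pos: [480.0, -438.6, 6.5]
tcp_rot: [3.141, -0.0, 0.051]
contact_force: [-1.3, 0.8, 5.3]
opening: 0.708
grasp_force: 34.1
```

Touched the foot. I release, rise and check.

carry_out([
  {"dp": [0,0,0],"yaw": 0},
  {"dp": [0,0,0],"yaw": 0},
  {"dp": [0,0,0],"yaw": 0},
  {"dp": [0,0,0],"yaw": 0},
], fingers=1)

```text
clock: 38.98
eef_pos: [479.9, -438.5, 5.9]
tcp_rot: [-3.142, 0.0, 0.051]
contact_force: [0.3, 0.9, 0.2]
opening: 1.002
grasp_force: 0.0
```

carry_out([
  {"dp": [0,0,-15],"yaw": 0},
  {"dp": [0,0,-50],"yaw": 0},
  {"dp": [0,0,-110],"yaw": 0},
  {"dp": [0,0,-170],"yaw": 0},
  {"dp": [0,0,-190],"yaw": 0},
  {"dp": [0,0,-190],"yaw": 0},
  {"dp": [0,0,-190],"yaw": 0},
  {"dp": [0,0,-190],"yaw": 0},
])

```text
clock: 39.98
eef_pos: [479.0, -437.8, 193.8]
tcp_rot: [-3.139, 0.002, 0.051]
contact_force: [0.5, -1.3, 0.6]
opening: 1.002
grasp_force: 0.0
```

Run:
```python
from h import *
s=r.sense();cal=r.get_calibration("wrist");im=r.grab_frame("wrist");print(s["eef_pos"].round(1),s["opening"])
u,v=proj(cal,[480,-439,36])
m=cv2.inRange(cv2.cvtColor(im,cv2.COLOR_RGB2HSV),(22,120,100),(36,255,255))
n,_,st,ce=cv2.connectedComponentsWithStats(m);q=[c for c,t in zip(ce[1:],st[1:]) if 5<t[4]<80 and np.hypot(*(c-[u,v]))<45]
P=np.array([ray(cal,p-[2,0],36) for p in q],np.float32);print("LED circle at z=36 (dia 51 expected)",len(P),cv2.fitEllipse(P))
# scene check: eyepiece, camera, bystanders before/after
a=r.grab_frame("top");b=cv2.imread("pics/top0.png")[:,:,::-1];t=r.get_calibration("top")
d=(cv2.absdiff(a,b).max(2)>40).astype(np.uint8)
for c in cv2.findContours(d,0,1)[0]:
    if cv2.contourArea(c)>25: print("changed",[int(k) for k in cv2.boundingRect(c)])
sc=r.grab_frame("scene");S=r.get_calibration("scene");g=cv2.cvtColor(sc,cv2.COLOR_RGB2GRAY)
for n,p in [("eyepiece top",[644.3,-152.5,62]),("objective top",[588,-321,68])]:
    u,v=proj(S,p).astype(int);print(n,u,v); print(g[v-14:v+15:2,u-14:u+15:2])
```

```text
[ 479.  -437.8  193.8] 1.0018110734370957
LED circle at z=36 (dia 51 expected) 16 ((480.3529052734375, -437.6833190917969), (51.03055953979492, 51.35809326171875), 58.51824951171875)
changed [179, 385, 69, 35]
changed [323, 384, 119, 36]
changed [221, 362, 41, 19]
changed [404, 265, 12, 12]
changed [269, 259, 291, 161]
changed [202, 219, 31, 33]
changed [471, 199, 73, 25]
changed [92, 196, 25, 35]
changed [398, 176, 14, 14]
changed [537, 172, 23, 40]
changed [331, 151, 20, 22]
changed [211, 144, 21, 24]
eyepiece top 218 251
[[141 143 144 146 135 133 137 135 134 139 136 140 136 135 141]
 [136 137 139 143 136 138 138 139 138 138 138 137 140 140 139]
 [133 135 133 142 141 140 137 140 141 142 137 138 143 139 139]
 [136 136 139 143 147 131  95  96  77 104 134 141 140 139 138]
 [135 136 137 131  79  11  21  16  21  11  29 111 142 129 108]
 [134 139 131  31   9  54  79  85  81  64  16  10  42  18  16]
 [136 143  55  18  56  86  84  87  86  88  32  22  17  22  21]
 [140 134  16  20  86  84  86  86  83  89  61  28   8  24  29]
 [104  42  21  15  75  90  84  88  86  84  33  15  24  22  25]
 [ 
[... 643 characters left out ...]
6 140]
 [140 142 139 143 142 141 145 139 147 145 146 139 142 143 138]
 [144 141 143 142 141 138 109  58  52  58 117 131 140 143 139]
 [139 141 138 139 139  90  19  76  83  60  12 136 143 143 138]
 [143 140 142 141 120  10  86  85  84  88   6 126 139 146 133]
 [139 139 139 144 117  19  86  83  82  55  34 132  97  18  14]
 [139 139 143 145 123  27  35  45  20  34 120 102 111  17  23]
 [135 140 130  48  50  98 117 111 107 111  85  99 110  50  21]
 [139 138 132  16  27  67  72  73  72  75  81  93 108  61   2]
 [139 140 133   7  17  52  77  74  72  76  78  91  94  74  53]
 [138 148 144  20  22  25  73  77  73  76  77  83  66  93  67]
 [144 141 145  11  15  21  40  56  63  62  54  61  91  22  72]]
```

Ring light flat on the foot at (480,-438), both lenses upright where expected, fragment and jar unchanged in the top view.

```bash
python3 -c "
from rig import r
print(r.sign_off())"
```

```text
the job is handed in; nothing more can be done
None
```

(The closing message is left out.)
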